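# Close a spice tin and hold it up on the cam lift

### The arm

A 6-joint arm with a two-finger parallel gripper is mounted at the origin on the work surface. World frame = base frame: x ahead of the robot, y to its left, z up, the work surface at z = 0. Lengths are in m, angles in degrees, forces in N, time in s.
With the tool pointing down it reaches from about 0.275 to 0.825 m from the base axis. Payload 4.9 kg.
Tool frame: the origin (TCP) lies on the centre line of the jaws, within the pads' length; the fingertips stand 19 mm ahead of it and the grasp point (between the pads) is the TCP; z points along the fingers, y is the line along which they close (so a half turn about z gives the same grasp; the last joint's range is limited). The gripper opens to 85 mm and grips with 20 to 120 N. Pads are 22 mm wide; open, the fingers measure 114 mm over their backs; the gripper's body (76 mm by 85 mm) begins 54 mm behind the grasp point. The pads swing forward as they close: fully open they stand 13 mm farther back than shut.
Start: joints at [55.909, 18.69, -11.035, 60.275, 0, 82.311], TCP at [0.245, 0.493, 0.25] pointing down, gripper open.
Joint ranges: [-152.03, 152.03], [-55.5, 102.48], [-74.3, 77.21], [-110.64, 120.58], [-84.22, 78.4], [-180, 180]. Speed limits (degrees/s): [147.25, 147.25, 180, 180, 180, 180].

### API

Orientations are given as [roll, pitch, yaw] about the fixed x, y, z axes, in that order (R = Rz(yaw) Ry(pitch) Rx(roll)).
In Python, from plant import env, optics gives the robot as it stands.
- The arm moves only by the shell command python3 -m crank 'ROWS' [FORCE]. ROWS is JSON, a list of rows, each an object of numbers: "hand": the opening, from 0 (shut) to 1 (fully open); "x", "y", "z": the shift along the tool's x, y, z as a fraction of full scale; "rx", "ry", "rz": the turn, a rotation vector about the tool's x, y, z as a fraction of full scale. In form: [{"hand": .., "x": .., "y": .., "z": .., "rx": .., "ry": .., "rz": ..}, ...]. A call has 1 to 8 rows; each row is the pose to reach, as a shift and turn from the pose commanded when the call began, along the tool's axes at that moment, turning the shorter way round; what a row does not reach only later rows make up. Full scale, the value 1, is 0.5 m for a shift and 180 degrees for a turn. A row lasts 1/8 s, in which the tool goes at most 62.5 mm and 10.7 degrees, less where a joint would pass 70% of its speed; a pose out of reach is approached as far as the arm can. A call with a number of a shift or a turn outside -1 to 1 is refused whole. A call with a gripper value outside its range is refused whole. The fingers move at their own pace and stop on an object; FORCE is the grip in N (left out, the last holds). Time passes only in rows, so rows that repeat a pose let the fingers close. It gives the time, the measured TCP pose, the force, the opening and the grip force at its end, in the units of the state.
- env.state(): the state, without advancing time (a new reading comes with each control period).
- optics.read_camera(name): name is "scene" or "top" or "wrist"; returns the picture (400x640x3 uint8, red, green, blue); there is no depth.
- optics.calibration(name): a dict with "camera_matrix" (3x3 intrinsics, pixels), "R" (3x3) and "t" (3): a world point X has camera coordinates R X + t. Camera axes: x right, y down, z forward; pixel columns grow to the right and rows downward; lengths in m; the calibration is good to about 2 mm. A picture is of the moment at which its call begins: read the wrist's pose just before it. calibration takes no time and is no camera call; for the wrist camera it gives the pose at the moment of the call.
- env.sign_off(): hands the job in; it is judged then, once.
The state is a dict: "clock": time; "joint_pos": joint angles; "qvel": joint speeds; "effort": joint torques, N m; "eef_pos": TCP position; "ee_rot": TCP orientation; "contact_force": force on the tool from outside, world axes, zero at the start; "ft_torque": the same for the moment, N m; "gripper_width": finger opening in m; "finger_force": force on a finger pad.
Only numpy, scipy, OpenCV 4.12 (cv2) and the standard library are available. Lean on these libraries where they do the work, as an engineer would, in place of code of your own. Each camera call takes 0.05 s, during which the arm holds its last target. There are 200 camera calls.

### The job

Finish the steel spice tin that stands between the four posts of the lifting jig: set the steel sifter insert (the disc with the holes) squarely on the tin between the posts and let it go, then set the plain steel lid squarely on top of the sifter and let it go. Then swing the jig's cam lever up until it stands straight up, where the cam lifts the tin highest, and keep holding it there with the gripper so that I can wrap the seal band: the lever springs back down if let go, so finish while still holding it, touching nothing of the stack. Leave the other goods on the counter where they are.

Things in the scene. Friction and masses are not known exactly. Their poses are not given: they have to be found in the camera images.
- jig: the fixed lifting jig: base plate 120 x 180 x 8 mm, a nest of four upright posts and a cam lever beside it. Origin: on the counter under the nest centre. z up; y from the nest to the lever; x the way the lever's top swings when raised. Posts: 12 mm thick, at x +-23, y +-27 mm, straight up to 119 mm, pointed tops at 126 mm; the gaps between them are 42 mm wide on the +x and -x sides, for the fingers
- table_top (a point): centre of the top of the lift table, the floor of the nest, on the nest's centre line, 66 mm above the counter when down; it rises with the lift. The nest takes parts 56 mm across with 1.5 mm to spare all round. An arm of the table runs out through the gap on the +y side to the cam, level with the table; the gaps on the +y and -y sides are 33 mm wide
- tin_center (a point): centre of the steel spice tin, 56 mm across, 36 mm tall, already standing in the nest on the lift table, its flat top 102 mm above the counter; loose, z is its upright axis
- tin: the same tin; origin at the centre of its underside
- sifter_center (a point): centre (half-way up) of the sifter insert: a loose flat steel disc 56 mm across, 16 mm tall, a pattern of dark holes on its top, lying flat on the counter, about 0.09 kg; z is its upright axis
- sifter: the same sifter; origin at the centre of its underside
- lid_center (a point): centre (half-way up) of the lid: a loose plain steel disc 56 mm across, 18 mm tall, its top edge slightly bevelled, lying flat on the counter, about 0.08 kg; z is its upright axis
- lid: the same lid; origin at the centre of its underside
- lever (a joint): angle of the cam lever about its level axle (the jig's y axis), rad: 0 at its lower stop, where it starts, leaning 1.3 rad from vertical towards the jig's -x; 1.3 when it stands straight up (the highest lift); it can go on to 2.0, where the lift drops again. A spring always drives it back to 0; raising it takes about 3 N at the handle
- lift (a joint): rise of the lift table, m: 0 with the lever down, about 0.0088 at the highest lift
- lever_handle (a point): the lever is a steel rod 10 mm thick, 120 mm long, with a round black crank handle at its free end, 16 mm thick, standing out 52 mm from the rod along the jig's +y. This is the grip point on the handle, 30 mm out from the rod, 130 mm from the nest centre along y; about 60 mm above the counter when down, 148 mm when straight up. Pinched lightly from above across the jig's x, it turns between the pads
- lever_axle (a point): point on the lever's axle in the plane of the lever's swing, 100 mm from the nest's centre along the jig's y, 28 mm above the counter
- weight: bystander, loose: brass scale weight with a knob, 44 mm across and 52 mm tall; origin at the centre of its underside; to be left alone
- jar: bystander, loose: glass jar, 70 mm across, 110 mm tall; origin at the centre of its underside; to be left alone
- jar2: bystander, loose: larger glass jar, 80 mm across, 130 mm tall; origin at the centre of its underside; to be left alone
- mortar: bystander, loose: stone bowl, 100 mm across, 70 mm tall; origin at the centre of its underside; to be left alone
- carton: bystander, loose: small cardboard box, 70 x 100 x 45 mm; origin at the centre of its underside; to be left alone
- scoop: bystander, loose: wooden spoon, 180 mm long, lying flat; origin at the middle of its length; to be left alone
- cup: bystander, loose: steel cup, 72 mm across, 85 mm tall; origin at the centre of its underside; to be left alone
Things that resemble listed ones, but are neither listed nor needed, are in the scene too. Leave any white look-alike of the tin alone.

How it is judged (in metres and radians):
On the way, in this order (a step that is already met when the one before it is completed fails the run):
1. the sifter lies squarely on the tin in the nest, let go (horizontal distance between each of tin_center, sifter_center and table_top below 0.004 m and z of tin_center in the frame of table_top between 0.015 and 0.021 m and angle between each of tin_center, sifter_center's own z axis and vertical below 0.06 rad and z of sifter_center in the frame of table_top between 0.041 and 0.047 m and contact force between each of the arm, the fingers and sifter below 0.3 N and value of joint lever below 0.3 rad), for 0.2 s.
2. the lid lies squarely on the sifter, let go, the lever still down (horizontal distance between each of tin_center, sifter_center, lid_center and table_top below 0.004 m and z of tin_center in the frame of table_top between 0.015 and 0.021 m and angle between each of tin_center, sifter_center, lid_center's own z axis and vertical below 0.06 rad and z of sifter_center in the frame of table_top between 0.041 and 0.047 m and z of lid_center in the frame of table_top between 0.058 and 0.064 m and contact force between each of the arm, the fingers and lid below 0.3 N and value of joint lever below 0.3 rad), for 0.2 s.
3. the lever stands straight up, the stack lifted highest (horizontal distance between each of tin_center, sifter_center, lid_center and table_top below 0.004 m and z of tin_center in the frame of table_top between 0.015 and 0.021 m and angle between each of tin_center, sifter_center, lid_center's own z axis and vertical below 0.06 rad and z of sifter_center in the frame of table_top between 0.041 and 0.047 m and z of lid_center in the frame of table_top between 0.058 and 0.064 m and value of joint lever between 1.17 and 1.43 rad and value of joint lift above 0.0078 m and contact force between the fingers and lever above 1 N), for 0.3 s.
At the end, for the whole second after the job is handed in: tin, sifter, lid stacked in that order on the lift table, each within 4 mm of its centre line, 3 mm of its height and 0.06 rad of upright; lever within 0.13 rad of straight up, lift over 7.8 mm, at rest; fingers press the lever with over 1 N, the arm touches nothing of the stack (all of step 3 and contact force between each of the arm, the fingers and tin below 0.3 N and contact force between each of the arm, the fingers and sifter below 0.3 N and contact force between each of the arm, the fingers and lid below 0.3 N and velocity of joint lever between -0.15 and 0.15 rad/s and linear speed of lid below 0.03 m/s); the arm keeps its last pose, push and grip.
It fails at once if a bystander is moved more than 30 mm (distance of any of weight, jar, jar2, mortar, carton, scoop, cup from where it was at the start of the episode above 0.03 m).
It also fails if it takes over 72 s, if anything falls off the work surface, if the arm or the gripper's body presses on something with over 40 N, if the wrist force passes 120 N, or if a joint passes its speed limit or range.

## Working session

There is one attempt and no reset: what is moved stays moved. The work goes in short steps, Python scripts to look and compute and a shell command to move; the robot and the scene stay as the last step left them, time stands still between calls to the robot, and variables do not carry over. Pictures are saved under pics/ and viewed, at most 13 in all, crops included, and the job is handed in when it is done.

```bash
ls; mkdir -p pics; python3 - <<'E'
from plant import env, optics
import cv2,numpy as np
s=env.state();print(s)
for n in("scene","top"):
    im=optics.read_camera(n);cv2.imwrite(f"pics/{n}0.png",cv2.cvtColor(im,cv2.COLOR_RGB2BGR))
    print(n,optics.calibration(n))
print(optics.calibration("wrist"))
E
```

```text
pics
{'clock': 0.0, 'joint_pos': array([ 5.59110011e+01,  1.87311663e+01, -1.10925688e+01,  6.02747013e+01,
        1.58139844e-03,  8.23092492e+01]), 'qvel': array([-0.02297575, -0.01964047, -0.00361556,  0.05111876, -0.07492096,
        0.13881804]), 'effort': array([ 2.36895721e-04, -4.43392038e+01,  2.62446660e+01,  1.54626765e-02,
       -2.16260469e-04,  7.10454202e-06]), 'eef_pos': array([0.24421834, 0.49218823, 0.2495077 ]), 'ee_rot': array([-1.79902661e+02, -1.47405412e-02,  1.53601738e+02]), 'contact_force': array([-1.04790558, -0.99319601,  0.92946837]), 'ft_torque': array([ 0.01657929, -0.00563639,  0.01310746]), 'finger_force': 0.0, 'gripper_width': 0.08564864698901205}
scene {'camera_matrix': array([[400.19964858,   0.        , 322.87397167],
       [  0.        , 400.19964858, 200.92251239],
       [  0.        ,   0.        ,   1.        ]]), 'R': array([[ 0.32273164,  0.94621279, -0.02292675],
       [ 0.50171888, -0.19156418, -0.8435528 ],
       [-0.8025724 ,  0.2607384 , -0.53655664]]), 't': array([-0.17335041, -0.18562988,  1.51259884])}
top {'camera_matrix': array([[459.63421285,   0.        , 308.80507479],
       [  0.        , 459.63421285, 204.76568168],
       [  0.        ,   0.        ,   1.        ]]), 'R': array([[ 0.0114355 , -0.99992835, -0.00353775],
       [-0.99420687, -0.01099178, -0.10691993],
       [ 0.10687339,  0.00473994, -0.99426134]]), 't': array([-0.00155125,  0.55197129,  1.50323483])}
{'camera_matrix': array([[319.02470284,   0.        , 319.35866701],
       [  0.        , 319.02470284, 199.7359337 ],
       [  0.        ,   0.        ,   1.        ]]), 'R': array([[ 4.44434765e-01,  8.95811158e-01, -3.29803394e-04],
       [ 8.64119454e-01, -4.28614584e-01,  2.63793685e-01],
       [ 2.36167968e-01, -1.17524074e-01, -9.64579070e-01]]), 't': array([-0.54987835, -0.0336711 ,  0.37762194])}
```

View pics/scene0.png

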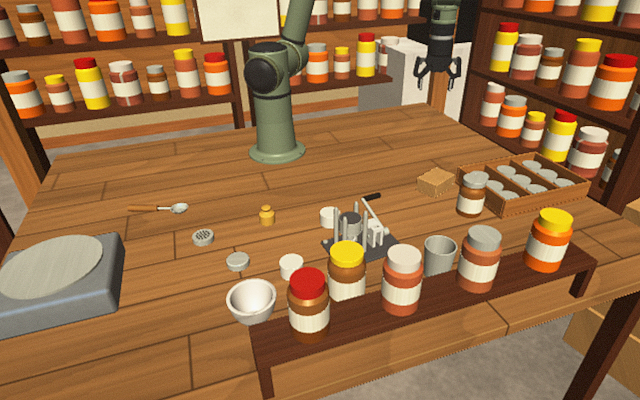

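View pics/top0.png

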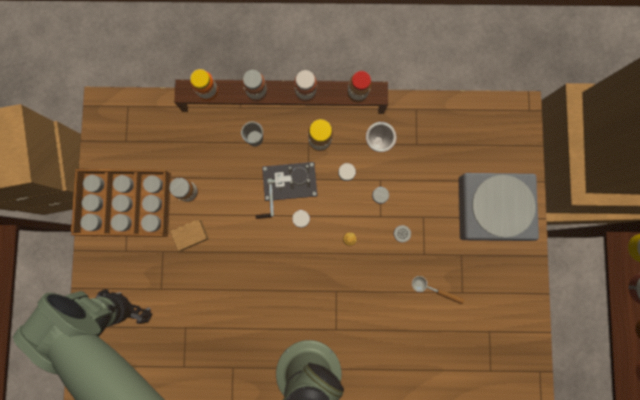

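The top view shows the sifter near (402,233), the lid near (381,195), the jig near (290,181) with its nest near (300,175), and the lever handle near (263,216). The white look-alikes are at (301,218) and (347,171). The weight is at (350,239). Next I'll take rough positions and a zoomed crop of the jig.

```bash
cat > h.py <<'E'
from plant import env, optics
import numpy as np, cv2
from scipy.spatial.transform import Rotation as Ro
def ray(cal,uv,z):
    K,R,t=cal["camera_matrix"],np.array(cal["R"]),np.array(cal["t"])
    d=R.T@np.linalg.solve(K,[uv[0],uv[1],1.]);c=-R.T@t
    return c+d*(z-c[2])/d[2]
def proj(cal,X):
    p=cal["camera_matrix"]@(cal["R"]@np.asarray(X)+cal["t"]);return p[:2]/p[2]
def pose():
    s=env.state();return np.array(s["eef_pos"]),Ro.from_euler("xyz",s["ee_rot"],degrees=True)
def togo(target,yaw=None):
    "fractions of full scale in tool axes to reach target TCP (tool down, yaw deg)"
    p,r=pose();f=r.inv().apply(np.array(target)-p)/0.5
    out=dict(zip("xyz",f.round(4)))
    if yaw is not None:
        g=(r.inv()*Ro.from_euler("xyz",[180,0,yaw],degrees=True)).as_rotvec()/np.pi
        out|=dict(zip(("rx","ry","rz"),g.round(4)))
    return out
def snap(cam,name=None):
    cal=optics.calibration(cam);im=cv2.cvtColor(optics.read_camera(cam),cv2.COLOR_RGB2BGR)
    if name: cv2.imwrite(f"pics/{name}.png",im)
    return cal,im
E
python3 - <<'E'
from h import *
c=optics.calibration("top")
for n,uv,z in [("sifter",(402,233),.016),("lid",(381,195),.018),("weight",(350,239),.05),("nest",(300,175),.102),("handle",(263,216),.06),("white1",(301,218),.03),("white2",(347,171),.03)]: print(n,ray(c,uv,z).round(3))
for i,q in enumerate([(264,164),(313,164),(317,196),(264,199)]): print("plate",ray(c,q,.008).round(3))
im=cv2.imread("pics/top0.png");cv2.imwrite("pics/c1.png",cv2.resize(im[150:240,240:340],None,fx=6,fy=6,interpolation=cv2.INTER_CUBIC))
E
```

```text
sifter [ 0.462 -0.308  0.016]
lid [ 0.589 -0.238  0.018]
weight [ 0.439 -0.131  0.05 ]
nest [0.64  0.034 0.102]
handle [0.51  0.153 0.06 ]
white1 [0.507 0.03  0.03 ]
white2 [ 0.667 -0.122  0.03 ]
plate [0.693 0.159 0.008]
plate [ 0.694 -0.008  0.008]
plate [ 0.584 -0.023  0.008]
plate [0.572 0.157 0.008]
```

View pics/c1.png

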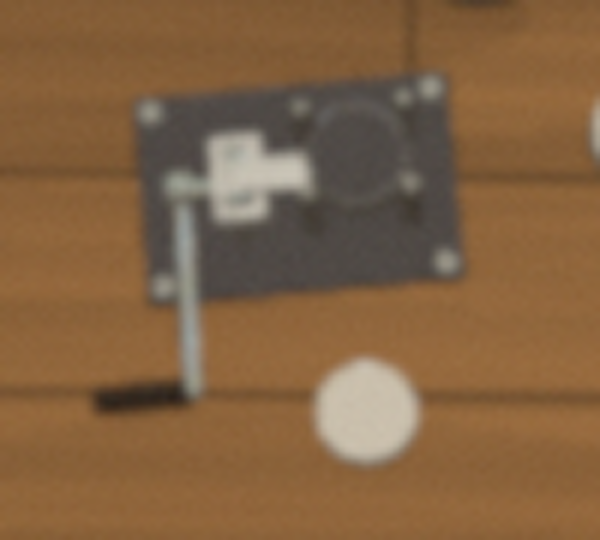

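The crop shows the jig turned about 4°. The tin top is at crop (357,155), which is image (299.5,175.8), and the black handle runs left from (190,390). I'll go above the nest first with the jaws turned along jig x.

```bash
python3 - <<'E'
from h import *
c=optics.calibration("top")
print("jar2?",ray(c,(320,131),.13)); 
for t in ([.50,.034,.3],[.60,.03,.3]): print(togo(t,94.5))
p,r=pose();w=optics.calibration("wrist");R,t=np.array(w["R"]),np.array(w["t"])
print("cam in tool",r.inv().apply(-R.T@t-p),(R@r.as_matrix()).round(3))
E
```

```text
jar2? [ 0.77669283 -0.02861469  0.13      ]
{'x': np.float64(-0.8656), 'y': np.float64(-0.5936), 'z': np.float64(-0.1001), 'rx': np.float64(-0.0005), 'ry': np.float64(0.0002), 'rz': np.float64(0.3283)}
{'x': np.float64(-1.0483), 'y': np.float64(-0.5118), 'z': np.float64(-0.1002), 'rx': np.float64(-0.0005), 'ry': np.float64(0.0002), 'rz': np.float64(0.3283)}
cam in tool [ 0.06721415  0.0002867  -0.12333118] [[ 0.     1.    -0.001]
 [-0.965 -0.    -0.264]
 [-0.264  0.001  0.965]]
```

```bash
python3 -m crank '[{"hand":1,"x":-0.43,"y":-0.3,"z":-0.1,"rz":0.164},{"hand":1,"x":-0.866,"y":-0.594,"z":-0.1,"rz":0.328},{"hand":1,"x":-0.866,"y":-0.594,"z":-0.1,"rz":0.328},{"hand":1,"x":-0.866,"y":-0.594,"z":-0.1,"rz":0.328},{"hand":1,"x":-0.866,"y":-0.594,"z":-0.1,"rz":0.328},{"hand":1,"x":-0.866,"y":-0.594,"z":-0.1,"rz":0.328},{"hand":1,"x":-0.866,"y":-0.594,"z":-0.1,"rz":0.328},{"hand":1,"x":-0.866,"y":-0.594,"z":-0.1,"rz":0.328}]' 40; python3 - <<'E'
from h import *
print(togo([.64,.034,.29],94.5))
E
```

```text
{'x': np.float64(-1.1164), 'y': np.float64(-0.4691), 'z': np.float64(-0.0803), 'rx': np.float64(-0.0005), 'ry': np.float64(0.0002), 'rz': np.float64(0.3283)}validation failed for argument at $[0]...
```

```bash
python3 -m crank '[{"hand":1,"x":-0.43,"y":-0.3,"z":-0.1,"rx":0,"ry":0,"rz":0.164},{"hand":1,"x":-0.866,"y":-0.594,"z":-0.1,"rx":0,"ry":0,"rz":0.328},{"hand":1,"x":-0.866,"y":-0.594,"z":-0.1,"rx":0,"ry":0,"rz":0.328},{"hand":1,"x":-0.866,"y":-0.594,"z":-0.1,"rx":0,"ry":0,"rz":0.328},{"hand":1,"x":-0.866,"y":-0.594,"z":-0.1,"rx":0,"ry":0,"rz":0.328},{"hand":1,"x":-0.866,"y":-0.594,"z":-0.1,"rx":0,"ry":0,"rz":0.328},{"hand":1,"x":-0.866,"y":-0.594,"z":-0.1,"rx":0,"ry":0,"rz":0.328},{"hand":1,"x":-0.866,"y":-0.594,"z":-0.1,"rx":0,"ry":0,"rz":0.328}]' 40; python3 - <<'E'
from h import *
print(togo([.64,.034,.29],94.5))
E
```

```text
clock: 1.1
eef_pos: [0.4873, 0.0563, 0.298]
ee_rot: [-180.0, -0.0, 94.5]
contact_force: [-0.1, 0.5, 0.6]
gripper_width: 0.0851
finger_force: 0.0
{'x': np.float64(-0.0687), 'y': np.float64(0.3008), 'z': np.float64(0.0159), 'rx': np.float64(-0.0), 'ry': np.float64(-0.0001), 'rz': np.float64(0.0003)}
```

```bash
python3 -m crank '[{"hand":1,"x":-0.022,"y":0.28,"z":0.02,"rx":0,"ry":0,"rz":0},{"hand":1,"x":-0.022,"y":0.28,"z":0.02,"rx":0,"ry":0,"rz":0},{"hand":1,"x":-0.022,"y":0.28,"z":0.02,"rx":0,"ry":0,"rz":0},{"hand":1,"x":-0.022,"y":0.28,"z":0.02,"rx":0,"ry":0,"rz":0},{"hand":1,"x":-0.022,"y":0.28,"z":0.02,"rx":0,"ry":0,"rz":0},{"hand":1,"x":-0.022,"y":0.28,"z":0.02,"rx":0,"ry":0,"rz":0}]'; python3 - <<'E'
from h import *
c,im=snap("wrist","w_nest")
E
```

```text
clock: 1.85
eef_pos: [0.6264, 0.0586, 0.2887]
ee_rot: [180.0, 0.0, 94.6]
contact_force: [-0.4, -0.9, -0.1]
gripper_width: 0.0853
finger_force: 0.0
```

View pics/w_nest.png

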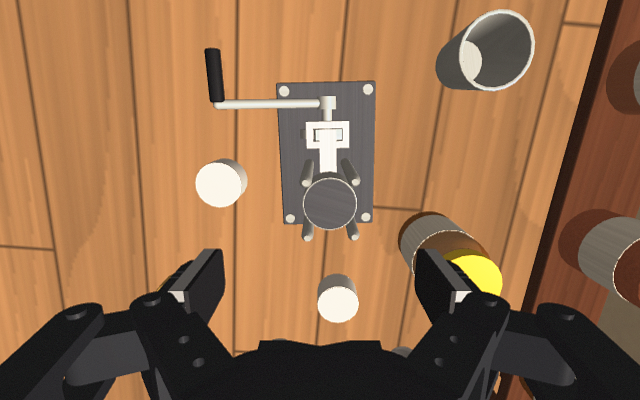

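The wrist view shows the tin top at about (330,204), radius about 27. Plate screws are at (284,91), (368,89), (290,218) and (365,217), post tips near (307,239) and (356,238), and the handle near (213,75).

```bash
cat >> h.py <<'E'
def circ(im,guess,r0,tol=6):
    "circle fit by edge points: radial strongest gradient within tol of r0, then least-squares ellipse with outlier drop"
    g=cv2.GaussianBlur(cv2.cvtColor(im,cv2.COLOR_BGR2GRAY),(3,3),0).astype(np.float32)
    c=np.array(guess,float)
    for it in range(3):
        a=np.linspace(0,2*np.pi,120,endpoint=False);rr=np.arange(r0-tol,r0+tol+.1,.25)
        X=(c[0]+np.outer(np.cos(a),rr)).astype(np.float32);Y=(c[1]+np.outer(np.sin(a),rr)).astype(np.float32)
        P=cv2.remap(g,X,Y,cv2.INTER_LINEAR);G=np.abs(np.gradient(P,axis=1));k=G[:,2:-2].argmax(1)+2
        pts=np.c_[X[np.arange(120),k],Y[np.arange(120),k]]
        for _ in range(4):
            e=cv2.fitEllipse(pts.astype(np.float32));q=np.hypot(*(pts-e[0]).T);m=np.abs(q-np.median(q))<1.5
            if m.sum()>40: pts=pts[m]
        c=np.array(e[0]);r0=sum(e[1])/4;tol=max(3,tol-1.5)
    return c,e[1],len(pts)
E
python3 - <<'E'
from h import *
im=cv2.imread("pics/w_nest.png");c=optics.calibration("wrist")
e=circ(im,(330,204),26);print("tin",e,ray(c,e[0],.102),"px for 56mm:",56e-3*319/(c["R"]@ray(c,e[0],.102)+c["t"])[2])
g=cv2.cvtColor(im,cv2.COLOR_BGR2GRAY);S=[]
for q in [(284,91),(368,89),(365,217),(290,218)]:
    w=g[q[1]-8:q[1]+9,q[0]-8:q[0]+9];m=((w>150)).astype(float);ys,xs=np.nonzero(m)
    u=(q[0]-8+xs.mean(),q[1]-8+ys.mean());X=ray(c,u,.010);S.append(X);print(np.round(u,1),X.round(4))
S=np.array(S);v=S[0]+S[1]-S[2]-S[3];print("yaw from y axis",np.degrees(np.arctan2(-v[0],v[1])),"centre",S.mean(0), "sizes",[np.linalg.norm(S[i]-S[i-1]).round(4) for i in range(4)])
hsv=im[30:115,195:230];m=(hsv.max(2)<60);ys,xs=np.nonzero(m);p=cv2.minAreaRect(np.c_[xs+195,ys+30].astype(np.float32));print("handle",p,ray(c,p[0],.06))
ct=optics.calibration("top");et=circ(cv2.imread("pics/top0.png"),(299.5,175.8),9,4);print(et,ray(ct,et[0],.102))
w2=cv2.imread("pics/top0.png")
for n,q,z in(("sifter",(402,233),.016),("lid",(381,195),.018)):
    e=circ(w2,q,8.5,4);print(n,e,ray(ct,e[0],z))
E
```

```text
tin (array([330.32595825, 202.75802612]), (51.69837188720703, 53.15480041503906), 98) [0.63929849 0.03909092 0.102     ] px for 56mm: 55.42845027565315
[283.7  90.8] [0.5768 0.1475 0.01  ]
[368.9  88.8] [0.6781 0.1579 0.01  ]
[366.1 219.4] [ 0.6942 -0.0056  0.01  ]
[288.9 220.2] [ 0.5921 -0.0149  0.01  ]
yaw from y axis 5.503186268455536 centre [0.63529916 0.07120923 0.01      ] sizes [np.float64(0.1631), np.float64(0.1018), np.float64(0.1643), np.float64(0.1026)]
handle ((214.14036560058594, 74.9754638671875), (53.5383186340332, 14.739785194396973), 84.17366027832031) [0.50991209 0.15450011 0.06      ]
(array([299.30554199, 173.08058167]), (18.74601936340332, 21.74935531616211), 74) [0.64581722 0.03587797 0.102     ]
sifter (array([402.26974487, 233.14646912]), (16.39836883544922, 16.923114776611328), 120) [ 0.461533   -0.30852645  0.016     ]
lid (array([380.65158081, 194.16423035]), (15.234435081481934, 15.611882209777832), 120) [ 0.59176938 -0.23675188  0.018     ]
```

```bash
python3 - <<'E'
from h import *
print(togo([.4615,-.3085,.16],95.5))
E
```

```text
{'x': np.float64(-0.7055), 'y': np.float64(-0.3877), 'z': np.float64(0.2574), 'rx': np.float64(0.0002), 'ry': np.float64(0.0), 'rz': np.float64(-0.0051)}
```

```bash
python3 -m crank '[{"hand":1,"x":-0.3,"y":-0.165,"z":0,"rx":0,"ry":0,"rz":-0.005},{"hand":1,"x":-0.705,"y":-0.388,"z":0.1,"rx":0,"ry":0,"rz":-0.005},{"hand":1,"x":-0.705,"y":-0.388,"z":0.2,"rx":0,"ry":0,"rz":-0.005},{"hand":1,"x":-0.705,"y":-0.388,"z":0.257,"rx":0,"ry":0,"rz":-0.005},{"hand":1,"x":-0.705,"y":-0.388,"z":0.257,"rx":0,"ry":0,"rz":-0.005},{"hand":1,"x":-0.705,"y":-0.388,"z":0.257,"rx":0,"ry":0,"rz":-0.005},{"hand":1,"x":-0.705,"y":-0.388,"z":0.257,"rx":0,"ry":0,"rz":-0.005},{"hand":1,"x":-0.705,"y":-0.388,"z":0.257,"rx":0,"ry":0,"rz":-0.005}]';python3 -m crank '[{"hand":1,"x":0,"y":0,"z":0,"rx":0,"ry":0,"rz":0},{"hand":1,"x":0,"y":0,"z":0,"rx":0,"ry":0,"rz":0}]'; python3 - <<'E'
from h import *
print(togo([.4615,-.3085,.16],95.5))
c,im=snap("wrist","w_sif")
u=proj(c,[.4615,-.3085,.016]);r=28e-3*319/(c["R"]@[.4615,-.3085,.016]+c["t"])[2]
print(u,r);e=circ(im,u,r,8);print(e,ray(c,e[0],.016))
E
```

```text
clock: 2.9
eef_pos: [0.4594, -0.3102, 0.1584]
ee_rot: [-179.9, -0.1, 95.2]
contact_force: [0.2, 0.8, -0.3]
gripper_width: 0.0856
finger_force: 0.0
clock: 3.15
eef_pos: [0.4628, -0.3075, 0.1605]
ee_rot: [179.9, 0.1, 95.6]
contact_force: [-0.7, -0.2, -0.7]
gripper_width: 0.0855
finger_force: 0.0
{'x': np.float64(-0.0018), 'y': np.float64(-0.0028), 'z': np.float64(0.001), 'rx': np.float64(0.0004), 'ry': np.float64(0.0003), 'rz': np.float64(0.0004)}
[317.61873457 194.16751827] 32.325636747699726
(array([316.31210327, 192.22058105]), (61.58918380737305, 63.29582595825195), 120) [ 0.46020897 -0.30688036  0.016     ]
```

View pics/w_sif.png

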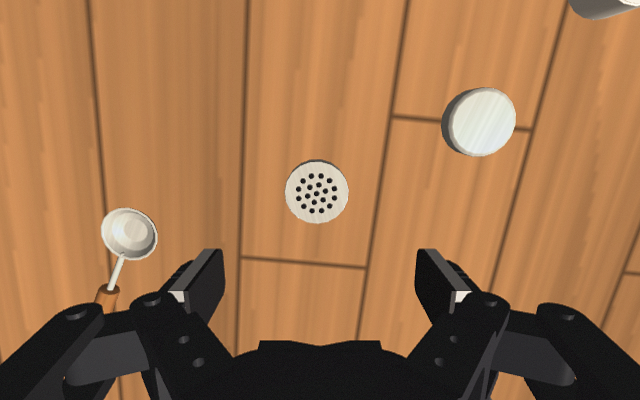

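The sifter shows at (316,192) and the lid at (479,121). The sifter measures as (0.460, -0.307), which agrees with the top view. I'll descend and grip.

```bash
python3 -m crank '[{"hand":1,"x":0.001,"y":-0.004,"z":0.1,"rx":0,"ry":0,"rz":0},{"hand":1,"x":0.001,"y":-0.004,"z":0.2,"rx":0,"ry":0,"rz":0},{"hand":1,"x":0.001,"y":-0.004,"z":0.25,"rx":0,"ry":0,"rz":0},{"hand":1,"x":0.001,"y":-0.004,"z":0.272,"rx":0,"ry":0,"rz":0},{"hand":1,"x":0.001,"y":-0.004,"z":0.272,"rx":0,"ry":0,"rz":0},{"hand":1,"x":0.001,"y":-0.004,"z":0.272,"rx":0,"ry":0,"rz":0}]'; python3 -m crank '[{"hand":0,"x":0,"y":0,"z":0,"rx":0,"ry":0,"rz":0},{"hand":0,"x":0,"y":0,"z":0,"rx":0,"ry":0,"rz":0},{"hand":0,"x":0,"y":0,"z":0,"rx":0,"ry":0,"rz":0},{"hand":0,"x":0,"y":0,"z":0,"rx":0,"ry":0,"rz":0},{"hand":0,"x":0,"y":0,"z":0,"rx":0,"ry":0,"rz":0},{"hand":0,"x":0,"y":0,"z":0,"rx":0,"ry":0,"rz":0}]' 30
```

```text
clock: 3.95
eef_pos: [0.4609, -0.3087, 0.0249]
ee_rot: [179.9, 0.1, 95.5]
contact_force: [0.2, -0.2, -0.2]
gripper_width: 0.0856
finger_force: 0.0
clock: 4.7
eef_pos: [0.4603, -0.3085, 0.0247]
ee_rot: [179.9, 0.1, 95.5]
contact_force: [-1.2, 1.8, 6.4]
gripper_width: 0.0535
finger_force: 30.2
```

```bash
python3 -m crank '[{"hand":0,"x":0,"y":0,"z":-0.05,"rx":0,"ry":0,"rz":0},{"hand":0,"x":0,"y":0,"z":-0.2,"rx":0,"ry":0,"rz":0},{"hand":0,"x":0,"y":0,"z":-0.35,"rx":0,"ry":0,"rz":0},{"hand":0,"x":0,"y":0,"z":-0.35,"rx":0,"ry":0,"rz":0},{"hand":0,"x":0,"y":0,"z":-0.35,"rx":0,"ry":0,"rz":0},{"hand":0,"x":0,"y":0,"z":-0.35,"rx":0,"ry":0,"rz":0}]'; python3 - <<'E'
from h import *
c,im=snap("wrist","w_grip1")
print(togo([.639,.038,.20],95.5))
E
```

```text
clock: 5.45
eef_pos: [0.4592, -0.3075, 0.1972]
ee_rot: [-179.9, -0.1, 95.5]
contact_force: [-0.0, 0.4, -1.5]
gripper_width: 0.0535
finger_force: 32.1
{'x': np.float64(0.6533), 'y': np.float64(0.4242), 'z': np.float64(-0.006), 'rx': np.float64(-0.0007), 'ry': np.float64(-0.0007), 'rz': np.float64(-0.0003)}
```

View pics/w_grip1.png

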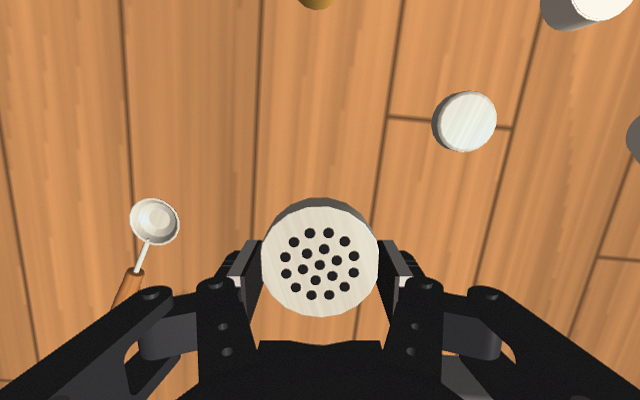

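The sifter is held level at (320,257), radius about 58. Next I'll get its offset in the tool frame and move over the nest.

```bash
python3 - <<'E'
from h import *
im=cv2.imread("pics/w_grip1.png");c=optics.calibration("wrist");p,r=pose()
e=circ(im,(320,257),58,5);print(e)
for dz in(-.005,-.009,-.013,-.017):
    X=ray(c,e[0],p[2]+dz);print(dz,(r.inv().apply(X-p)*1000).round(1),"r",28e-3*319/(c["R"]@X+c["t"])[2])
E
python3 -m crank '[{"hand":0,"x":0.2,"y":0.13,"z":-0.02,"rx":0,"ry":0,"rz":0},{"hand":0,"x":0.4,"y":0.26,"z":-0.03,"rx":0,"ry":0,"rz":0},{"hand":0,"x":0.653,"y":0.424,"z":-0.006,"rx":0,"ry":0,"rz":0},{"hand":0,"x":0.653,"y":0.424,"z":-0.006,"rx":0,"ry":0,"rz":0},{"hand":0,"x":0.653,"y":0.424,"z":-0.006,"rx":0,"ry":0,"rz":0},{"hand":0,"x":0.653,"y":0.424,"z":-0.006,"rx":0,"ry":0,"rz":0},{"hand":0,"x":0.653,"y":0.424,"z":-0.006,"rx":0,"ry":0,"rz":0},{"hand":0,"x":0.653,"y":0.424,"z":-0.006,"rx":0,"ry":0,"rz":0}]'
python3 -m crank '[{"hand":0,"x":0,"y":0,"z":0,"rx":0,"ry":0,"rz":0},{"hand":0,"x":0,"y":0,"z":0,"rx":0,"ry":0,"rz":0}]'; python3 - <<'E'
from h import *
c,im=snap("wrist","w_over1")
print(togo([.639,.038,.20],95.5))
E
```

```text
(array([319.4548645 , 261.04144287]), (111.956787109375, 118.13777923583984), 58)
-0.005 [ 4.2 -0.2  5. ] r 63.620174064176
-0.009 [ 2.3 -0.1  9. ] r 61.69974708681447
-0.013 [ 0.3 -0.1 13. ] r 59.89186225025633
-0.017 [-1.6 -0.1 17. ] r 58.18690827360492
clock: 6.5
eef_pos: [0.639, 0.0378, 0.1994]
ee_rot: [-179.8, 0.0, 95.6]
contact_force: [-0.6, -0.4, -0.8]
gripper_width: 0.0534
finger_force: 32.2
clock: 6.75
eef_pos: [0.6393, 0.0354, 0.2014]
ee_rot: [-180.0, 0.0, 95.3]
contact_force: [0.5, 0.0, -0.9]
gripper_width: 0.0535
finger_force: 32.2
{'x': np.float64(0.0049), 'y': np.float64(-0.0005), 'z': np.float64(0.0033), 'rx': np.float64(-0.0), 'ry': np.float64(0.0), 'rz': np.float64(-0.0009)}
```

View pics/w_over1.png

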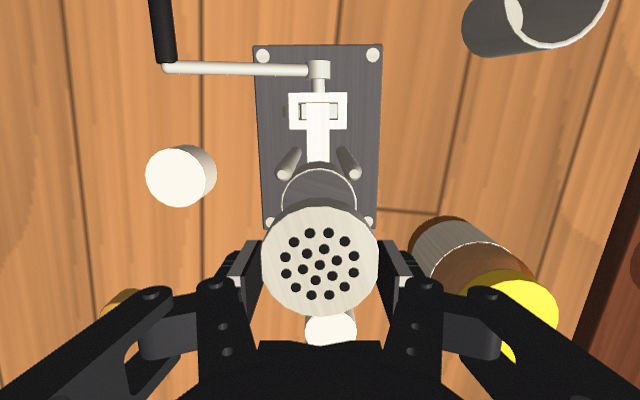

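The sifter is over the nest. Upper post tips are near (283,177) and (357,177), and the hole pattern is centred near (320,264). I'll lower it to just above the tips and compare them at nearly equal height.

```bash
python3 -m crank '[{"hand":0,"x":0.003,"y":0,"z":0.03,"rx":0,"ry":0,"rz":0},{"hand":0,"x":0.003,"y":0,"z":0.07,"rx":0,"ry":0,"rz":0},{"hand":0,"x":0.003,"y":0,"z":0.07,"rx":0,"ry":0,"rz":0},{"hand":0,"x":0.003,"y":0,"z":0.07,"rx":0,"ry":0,"rz":0},{"hand":0,"x":0.003,"y":0,"z":0.07,"rx":0,"ry":0,"rz":0}]'; python3 - <<'E'
from h import *
for i in range(3): print(np.round(pose()[0],4)); c,im=snap("wrist","w_low1")
g=cv2.cvtColor(im,cv2.COLOR_BGR2GRAY)
m=(g[200:330,250:390]<60).astype(np.uint8);n,l,st,ce=cv2.connectedComponentsWithStats(m)
H=np.array([ce[i]+[250,200] for i in range(1,n) if 30<st[i,4]<250 and np.hypot(*(ce[i]+[250,200]-[320,264]))<45]);print(len(H),H.mean(0),np.c_[H.min(0),H.max(0)])
cv2.imwrite("pics/c2.png",cv2.resize(im[130:330,240:400],None,fx=3,fy=3,interpolation=cv2.INTER_CUBIC))
E
```

```text
clock: 7.42
eef_pos: [0.6402, 0.0385, 0.1673]
ee_rot: [179.9, 0.0, 95.5]
contact_force: [-0.2, 0.3, -1.3]
gripper_width: 0.0531
finger_force: 32.2
[0.6402 0.0385 0.1673]
[0.6402 0.0386 0.1673]
[0.6402 0.0386 0.1672]
19 [319.18301567 264.20048107] [[284.83823529 353.29850746]
 [232.68493151 294.72580645]]
```

View pics/c2.png

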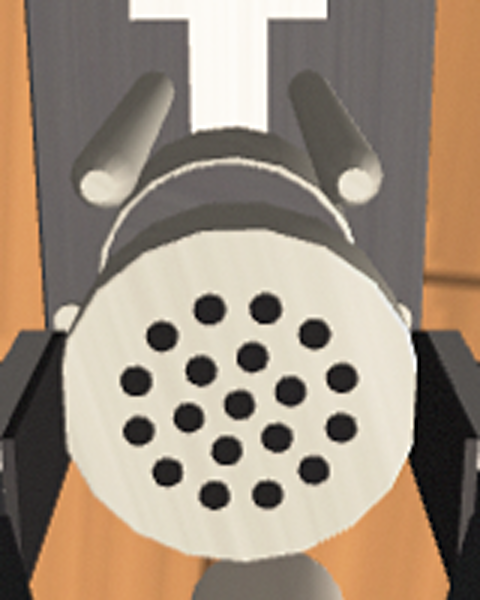

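In the crop, the post tips are at (97,186) and (353,184), which is image (272.3,192) and (357.7,191.3). The hole centroid is at image (319.2,264.2).

```bash
python3 - <<'E'
from h import *
c=optics.calibration("wrist");p,r=pose()
a=ray(c,(272.3,192),.126);b=ray(c,(357.7,191.3),.126)
for X in(a,b): print("tip tool mm",(r.inv().apply(X-p)*1000).round(1))
print("sep",np.linalg.norm(a-b),"yaw",np.degrees(np.arctan2(*(b-a)[[1,0]])))
yw=np.radians(5.5);n=(a+b)/2-.027*np.array([-np.sin(yw),np.cos(yw),0]);print("nest",n,(r.inv().apply(n-p)*1000).round(1))
for dz in(-.009,-.012,-.015):
    X=ray(c,(319.2,264.2),p[2]+dz);print(dz,"disc",X,(r.inv().apply(X-p)*1000).round(1))
E
```

```text
tip tool mm [ 26.7 -25.1  41.1]
tip tool mm [27.  20.2 41.1]
sep 0.0453180768139887 yaw 5.9287795993925085
nest [0.63767303 0.03818437 0.126     ] [-0.1 -2.4 41.1]
-0.009 disc [0.63973967 0.03928171 0.1581041 ] [ 0.7 -0.3  9. ]
-0.012 disc [0.63988804 0.03778219 0.1551041 ] [-0.8 -0.3 12. ]
-0.015 disc [0.64003641 0.03628267 0.1521041 ] [-2.3 -0.3 15. ]
```

```bash
python3 -m crank '[{"hand":0,"x":-0.001,"y":-0.0042,"z":0,"rx":0,"ry":0,"rz":0},{"hand":0,"x":-0.001,"y":-0.0042,"z":0,"rx":0,"ry":0,"rz":0},{"hand":0,"x":-0.001,"y":-0.0042,"z":0.015,"rx":0,"ry":0,"rz":0},{"hand":0,"x":-0.001,"y":-0.0042,"z":0.03,"rx":0,"ry":0,"rz":0},{"hand":0,"x":-0.001,"y":-0.0042,"z":0.04,"rx":0,"ry":0,"rz":0},{"hand":0,"x":-0.001,"y":-0.0042,"z":0.05,"rx":0,"ry":0,"rz":0},{"hand":0,"x":-0.001,"y":-0.0042,"z":0.05,"rx":0,"ry":0,"rz":0}]'; python3 - <<'E'
from h import *
for i in range(2): c,im=snap("wrist","w_low2")
s=env.state();print(s["contact_force"],s["ft_torque"],pose()[0])
E
```

```text
clock: 8.45
eef_pos: [0.6373, 0.0379, 0.1409]
ee_rot: [-179.9, -0.0, 95.5]
contact_force: [-0.1, -0.4, -0.7]
gripper_width: 0.0533
finger_force: 32.2
[ 0.56348038  0.19471111 -0.47512469] [ 0.02864615 -0.02438012 -0.02274686] [0.63771482 0.03788578 0.14154174]
```

There is no contact force with the disc already below the tips, so I'll go on down.

```bash
python3 -m crank '[{"hand":0,"x":0,"y":0,"z":0.008,"rx":0,"ry":0,"rz":0},{"hand":0,"x":0,"y":0,"z":0.014,"rx":0,"ry":0,"rz":0},{"hand":0,"x":0,"y":0,"z":0.02,"rx":0,"ry":0,"rz":0},{"hand":0,"x":0,"y":0,"z":0.024,"rx":0,"ry":0,"rz":0},{"hand":0,"x":0,"y":0,"z":0.026,"rx":0,"ry":0,"rz":0},{"hand":0,"x":0,"y":0,"z":0.028,"rx":0,"ry":0,"rz":0},{"hand":0,"x":0,"y":0,"z":0.028,"rx":0,"ry":0,"rz":0}]'
```

```text
clock: 9.43
eef_pos: [0.6377, 0.0379, 0.1275]
ee_rot: [180.0, 0.0, 95.5]
contact_force: [-0.3, -0.7, -1.0]
gripper_width: 0.0532
finger_force: 32.2
```

```bash
python3 -m crank '[{"hand":0,"x":0,"y":0,"z":0.002,"rx":0,"ry":0,"rz":0},{"hand":0,"x":0,"y":0,"z":0.003,"rx":0,"ry":0,"rz":0},{"hand":0,"x":0,"y":0,"z":0.003,"rx":0,"ry":0,"rz":0}]'; python3 -m crank '[{"hand":0,"x":0,"y":0,"z":0.002,"rx":0,"ry":0,"rz":0},{"hand":0,"x":0,"y":0,"z":0.002,"rx":0,"ry":0,"rz":0}]'
```

```text
clock: 9.8
eef_pos: [0.6378, 0.0379, 0.1267]
ee_rot: [180.0, 0.0, 95.5]
contact_force: [-1.9, -0.3, 5.2]
gripper_width: 0.0532
finger_force: 32.7
clock: 10.05
eef_pos: [0.6379, 0.0379, 0.1266]
ee_rot: [179.9, 0.0, 95.5]
contact_force: [-3.2, -0.1, 10.8]
gripper_width: 0.0532
finger_force: 33.2
```

Contact came at the expected height. Releasing and rising.

```bash
python3 -m crank '[{"hand":0.85,"x":0,"y":0,"z":-0.002,"rx":0,"ry":0,"rz":0},{"hand":0.85,"x":0,"y":0,"z":-0.002,"rx":0,"ry":0,"rz":0},{"hand":0.85,"x":0,"y":0,"z":-0.002,"rx":0,"ry":0,"rz":0},{"hand":0.85,"x":0,"y":0,"z":-0.002,"rx":0,"ry":0,"rz":0}]';python3 -m crank '[{"hand":0.85,"x":0,"y":0,"z":-0.04,"rx":0,"ry":0,"rz":0},{"hand":0.85,"x":0,"y":0,"z":-0.1,"rx":0,"ry":0,"rz":0},{"hand":0.85,"x":0,"y":0,"z":-0.22,"rx":0,"ry":0,"rz":0},{"hand":0.85,"x":0,"y":0,"z":-0.22,"rx":0,"ry":0,"rz":0},{"hand":0.85,"x":0,"y":0,"z":-0.22,"rx":0,"ry":0,"rz":0}]'; python3 - <<'E'
from h import *
c,im=snap("wrist","w_s1")
cv2.imwrite("pics/c3.png",cv2.resize(im[100:300,220:420],None,fx=3,fy=3,interpolation=cv2.INTER_CUBIC))
g=cv2.cvtColor(im,cv2.COLOR_BGR2GRAY);u=proj(c,[.638,.038,.118]);print(u)
e=circ(im,u,27e-3*319/(c["R"]@[.638,.038,.118]+c["t"])[2],4);print(e,ray(c,e[0],.118))
print(togo([.5905,-.237,.16],95.5))
E
```

```text
clock: 10.55
eef_pos: [0.6376, 0.0379, 0.1257]
ee_rot: [-180.0, -0.0, 95.5]
contact_force: [0.2, 0.1, 0.3]
gripper_width: 0.0726
finger_force: 0.0
clock: 11.18
eef_pos: [0.6376, 0.0379, 0.2358]
ee_rot: [180.0, 0.0, 95.5]
contact_force: [-0.1, 0.2, -0.1]
gripper_width: 0.0726
finger_force: 0.0
[320.01230736 201.4891897 ]
(array([320.01556396, 199.42218018]), (67.74044036865234, 70.15018463134766), 120) [0.63784135 0.03967307 0.118     ]
{'x': np.float64(-0.5385), 'y': np.float64(-0.1445), 'z': np.float64(0.1498), 'rx': np.float64(-0.0006), 'ry': np.float64(-0.0001), 'rz': np.float64(-0.0002)}
```

View pics/c3.png

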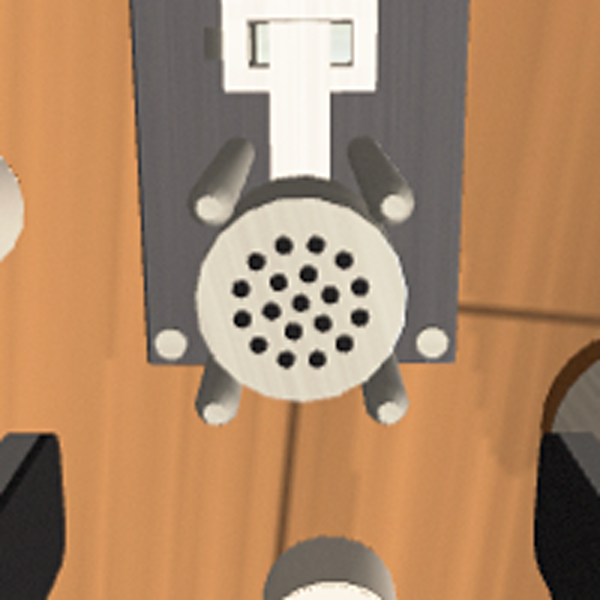

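The sifter lies squarely in the nest at crop (301,300), with the four post tips around it at (212,207), (397,205), (215,410) and (388,410). Next is the lid.

```bash
python3 -m crank '[{"hand":1,"x":-0.125,"y":-0.034,"z":0,"rx":0,"ry":0,"rz":0},{"hand":1,"x":-0.25,"y":-0.068,"z":0,"rx":0,"ry":0,"rz":0},{"hand":1,"x":-0.538,"y":-0.144,"z":0.1,"rx":0,"ry":0,"rz":0},{"hand":1,"x":-0.538,"y":-0.144,"z":0.15,"rx":0,"ry":0,"rz":0},{"hand":1,"x":-0.538,"y":-0.144,"z":0.15,"rx":0,"ry":0,"rz":0},{"hand":1,"x":-0.538,"y":-0.144,"z":0.15,"rx":0,"ry":0,"rz":0},{"hand":1,"x":-0.538,"y":-0.144,"z":0.15,"rx":0,"ry":0,"rz":0},{"hand":1,"x":-0.538,"y":-0.144,"z":0.15,"rx":0,"ry":0,"rz":0}]'; python3 - <<'E'
from h import *
snap("wrist");snap("wrist")
c,im=snap("wrist","w_lid")
P=[.5905,-.237,.018];u=proj(c,P);e=circ(im,u,28e-3*319/(c["R"]@P+c["t"])[2],7);X=ray(c,e[0],.018);print(u,e,X)
print(togo([X[0],X[1],.0245],95.5))
E
```

```text
clock: 12.22
eef_pos: [0.5921, -0.2356, 0.1614]
ee_rot: [180.0, -0.0, 95.6]
contact_force: [0.5, -0.4, 0.7]
gripper_width: 0.0856
finger_force: 0.0
[317.13116898 194.79201986] (array([316.88366699, 191.5491333 ]), (60.39639663696289, 60.740413665771484), 107) [ 0.59001268 -0.23415013  0.018     ]
{'x': np.float64(0.0038), 'y': np.float64(-0.0043), 'z': np.float64(0.2744), 'rx': np.float64(0.0003), 'ry': np.float64(0.0002), 'rz': np.float64(0.0003)}
```

```bash
python3 -m crank '[{"hand":1,"x":0.001,"y":-0.004,"z":0.1,"rx":0,"ry":0,"rz":0},{"hand":1,"x":0.001,"y":-0.004,"z":0.2,"rx":0,"ry":0,"rz":0},{"hand":1,"x":0.001,"y":-0.004,"z":0.25,"rx":0,"ry":0,"rz":0},{"hand":1,"x":0.001,"y":-0.004,"z":0.274,"rx":0,"ry":0,"rz":0},{"hand":1,"x":0.001,"y":-0.004,"z":0.274,"rx":0,"ry":0,"rz":0},{"hand":1,"x":0.001,"y":-0.004,"z":0.274,"rx":0,"ry":0,"rz":0}]'; python3 -m crank '[{"hand":0,"x":0,"y":0,"z":0,"rx":0,"ry":0,"rz":0},{"hand":0,"x":0,"y":0,"z":0,"rx":0,"ry":0,"rz":0},{"hand":0,"x":0,"y":0,"z":0,"rx":0,"ry":0,"rz":0},{"hand":0,"x":0,"y":0,"z":0,"rx":0,"ry":0,"rz":0},{"hand":0,"x":0,"y":0,"z":0,"rx":0,"ry":0,"rz":0},{"hand":0,"x":0,"y":0,"z":0,"rx":0,"ry":0,"rz":0}]' 30;  python3 -m crank '[{"hand":0,"x":0,"y":0,"z":-0.05,"rx":0,"ry":0,"rz":0},{"hand":0,"x":0,"y":0,"z":-0.2,"rx":0,"ry":0,"rz":0},{"hand":0,"x":0,"y":0,"z":-0.4,"rx":0,"ry":0,"rz":0},{"hand":0,"x":0,"y":0,"z":-0.4,"rx":0,"ry":0,"rz":0},{"hand":0,"x":0,"y":0,"z":-0.4,"rx":0,"ry":0,"rz":0},{"hand":0,"x":0,"y":0,"z":-0.4,"rx":0,"ry":0,"rz":0}]'; python3 - <<'E'
from h import *
print(togo([.6377,.0379,.22],95.5))
E
```

```text
clock: 13.12
eef_pos: [0.5907, -0.2369, 0.0255]
ee_rot: [179.9, 0.1, 95.5]
contact_force: [1.0, -0.2, -0.5]
gripper_width: 0.0851
finger_force: 0.0
clock: 13.88
eef_pos: [0.5901, -0.2368, 0.0255]
ee_rot: [179.9, 0.1, 95.5]
contact_force: [-1.0, 1.1, 6.1]
gripper_width: 0.0539
finger_force: 30.4
clock: 14.62
eef_pos: [0.5891, -0.2362, 0.2235]
ee_rot: [-180.0, -0.0, 95.5]
contact_force: [-0.1, 0.3, -1.5]
gripper_width: 0.054
finger_force: 32.2
{'x': np.float64(0.5365), 'y': np.float64(0.1489), 'z': np.float64(0.0071), 'rx': np.float64(-0.0002), 'ry': np.float64(-0.0001), 'rz': np.float64(-0.0003)}
```

```bash
python3 -m crank '[{"hand":0,"x":0.125,"y":0.035,"z":0,"rx":0,"ry":0,"rz":0},{"hand":0,"x":0.25,"y":0.07,"z":0,"rx":0,"ry":0,"rz":0},{"hand":0,"x":0.536,"y":0.149,"z":0.01,"rx":0,"ry":0,"rz":0},{"hand":0,"x":0.536,"y":0.149,"z":0.05,"rx":0,"ry":0,"rz":0},{"hand":0,"x":0.536,"y":0.149,"z":0.09,"rx":0,"ry":0,"rz":0},{"hand":0,"x":0.536,"y":0.149,"z":0.09,"rx":0,"ry":0,"rz":0},{"hand":0,"x":0.536,"y":0.149,"z":0.09,"rx":0,"ry":0,"rz":0},{"hand":0,"x":0.536,"y":0.149,"z":0.09,"rx":0,"ry":0,"rz":0}]'; python3 - <<'E'
from h import *
snap("wrist");snap("wrist");c,im=snap("wrist","w_lidover")
print(togo([.6377,.0379,.18],95.5))
cv2.imwrite("pics/c4.png",cv2.resize(im[130:330,240:400],None,fx=3,fy=3,interpolation=cv2.INTER_CUBIC))
E
```

```text
clock: 15.62
eef_pos: [0.6385, 0.036, 0.1794]
ee_rot: [180.0, 0.0, 95.3]
contact_force: [0.1, -0.4, -0.7]
gripper_width: 0.0537
finger_force: 32.2
{'x': np.float64(0.0034), 'y': np.float64(-0.0014), 'z': np.float64(-0.0006), 'rx': np.float64(0.0004), 'ry': np.float64(0.0001), 'rz': np.float64(-0.0008)}
```

View pics/c4.png

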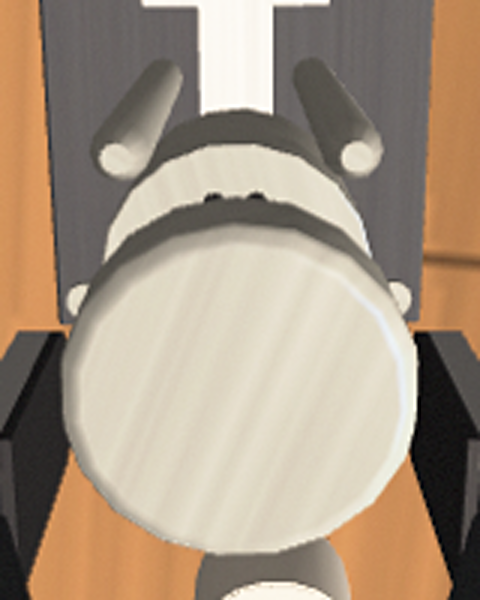

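The lid is held level over the nest, with post tips at image (279,182.3) and (360,182). I'll check its fore-aft offset against the sifter's and against the tips.

```bash
python3 - <<'E'
from h import *
c=optics.calibration("wrist");p,r=pose();T=lambda uv,z:(r.inv().apply(ray(c,uv,p[2]+z)-p)*1000).round(1)
n=(ray(c,(279,182.3),.126)+ray(c,(360,182),.126))/2;print("nest tool",(r.inv().apply(n-p)*1000-[27,0,0]).round(1))
print("sifter front edge+28",T((319.3,316.7),-.0087)+[28,0,0],"holes",T((319.2,264.2),-.0087))
print("lid front edge+28",[T((319.5,314.3),-.0075-b)+[28,0,0] for b in(.001,.002,.003)])
print("lid L/R",T((260.7,258),-.0095),T((378.7,258),-.0095))
# nest from c3 view at p=(.6376,.0379,.2358)
q=np.array([.6376,.0379,.2358]);dz=q[2]
f=lambda u,v,z:T((220+u/3,100+v/3),z-dz)
t=[f(212,207,.126),f(397,205,.126),f(215,410,.126),f(388,410,.126)];print(t,np.mean(t,0),"sifter",f(301,302.5,.118))
E
```

```text
nest tool [ 2.3 -0.1 53.7]
sifter front edge+28 [ 1.4 -0.2  8.7] holes [ 0.9 -0.3  8.7]
lid front edge+28 [array([ 2.9, -0.1,  8.5]), array([ 2.2, -0.1,  9.5]), array([ 1.5, -0.1, 10.5])]
lid L/R [  3.6 -26.8   9.5] [ 3.6 26.8  9.5]
[array([ 27.2, -21.3, 109.8]), array([ 27.7,  24.2, 109.8]), array([-26.2, -21.7, 109.8]), array([-26.3,  23.4, 109.8])] [  0.6    1.15 109.8 ] sifter [  0.6   0.7 117.8]
```

The lid and nest already coincide in this view, at (2.2,-0.1) against (2.3,-0.1) mm, so I'll descend straight.

```bash
python3 -m crank '[{"hand":0,"x":0,"y":0,"z":0.015,"rx":0,"ry":0,"rz":0},{"hand":0,"x":0,"y":0,"z":0.03,"rx":0,"ry":0,"rz":0},{"hand":0,"x":0,"y":0,"z":0.045,"rx":0,"ry":0,"rz":0},{"hand":0,"x":0,"y":0,"z":0.055,"rx":0,"ry":0,"rz":0},{"hand":0,"x":0,"y":0,"z":0.062,"rx":0,"ry":0,"rz":0},{"hand":0,"x":0,"y":0,"z":0.068,"rx":0,"ry":0,"rz":0},{"hand":0,"x":0,"y":0,"z":0.07,"rx":0,"ry":0,"rz":0},{"hand":0,"x":0,"y":0,"z":0.07,"rx":0,"ry":0,"rz":0}]';python3 -m crank '[{"hand":0,"x":0,"y":0,"z":0.0,"rx":0,"ry":0,"rz":0},{"hand":0,"x":0,"y":0,"z":0.0,"rx":0,"ry":0,"rz":0}]'
```

```text
clock: 16.77
eef_pos: [0.6383, 0.0375, 0.1441]
ee_rot: [180.0, 0.0, 95.5]
contact_force: [-0.3, 0.2, -2.1]
gripper_width: 0.0537
finger_force: 32.2
clock: 17.02
eef_pos: [0.6383, 0.0374, 0.1442]
ee_rot: [180.0, 0.0, 95.5]
contact_force: [0.2, -0.6, -1.4]
gripper_width: 0.0542
finger_force: 32.2
```

```bash
python3 -m crank '[{"hand":0,"x":0,"y":0,"z":0.001,"rx":0,"ry":0,"rz":0},{"hand":0,"x":0,"y":0,"z":0.0025,"rx":0,"ry":0,"rz":0},{"hand":0,"x":0,"y":0,"z":0.0025,"rx":0,"ry":0,"rz":0}]'
```

```text
clock: 17.4
eef_pos: [0.6384, 0.0374, 0.1436]
ee_rot: [180.0, 0.0, 95.5]
contact_force: [-1.8, 0.3, 5.0]
gripper_width: 0.0538
finger_force: 32.7
```

Contact is at the expected 0.1436. Releasing, rising and checking.

```bash
python3 -m crank '[{"hand":0.85,"x":0,"y":0,"z":-0.001,"rx":0,"ry":0,"rz":0},{"hand":0.85,"x":0,"y":0,"z":-0.001,"rx":0,"ry":0,"rz":0},{"hand":0.85,"x":0,"y":0,"z":-0.001,"rx":0,"ry":0,"rz":0},{"hand":0.85,"x":0,"y":0,"z":-0.001,"rx":0,"ry":0,"rz":0}]';python3 -m crank '[{"hand":0.85,"x":0,"y":0,"z":-0.04,"rx":0,"ry":0,"rz":0},{"hand":0.85,"x":0,"y":0,"z":-0.1,"rx":0,"ry":0,"rz":0},{"hand":0.85,"x":0,"y":0,"z":-0.2,"rx":0,"ry":0,"rz":0},{"hand":0.85,"x":0,"y":0,"z":-0.2,"rx":0,"ry":0,"rz":0},{"hand":0.85,"x":0,"y":0,"z":-0.2,"rx":0,"ry":0,"rz":0}]'; python3 - <<'E'
from h import *
snap("wrist");snap("wrist");c,im=snap("wrist","w_s2")
cv2.imwrite("pics/c5.png",cv2.resize(im[0:300,120:420],None,fx=2,fy=2,interpolation=cv2.INTER_CUBIC))
P=[.6383,.0385,.136];u=proj(c,P);e=circ(im,u,27.5e-3*319/(c["R"]@P+c["t"])[2],6);print(e,ray(c,e[0],.135))
yw=np.radians(5.5);N=np.array([.6383,.0379]);h=N+np.array([[np.cos(yw),-np.sin(yw)],[np.sin(yw),np.cos(yw)]])@[-.1156,.130]
print("handle",h,proj(c,[*h,.06]))
print(togo([*h,.13],95.5))
E
```

```text
clock: 17.9
eef_pos: [0.6381, 0.0374, 0.1431]
ee_rot: [-180.0, -0.0, 95.5]
contact_force: [0.6, -0.6, -0.4]
gripper_width: 0.0725
finger_force: 0.0
clock: 18.52
eef_pos: [0.638, 0.0374, 0.2429]
ee_rot: [-180.0, -0.0, 95.5]
contact_force: [-0.5, -0.2, -0.9]
gripper_width: 0.0725
finger_force: 0.0
(array([322.77642822, 202.43016052]), (69.33592224121094, 70.20975494384766), 110) [0.63925438 0.04014843 0.135     ]
handle [0.51077225 0.15622174] [188.35915105  37.88807964]
{'x': np.float64(0.2604), 'y': np.float64(-0.2287), 'z': np.float64(0.224), 'rx': np.float64(-0.0009), 'ry': np.float64(-0.0001), 'rz': np.float64(-0.0002)}
```

View pics/c5.png

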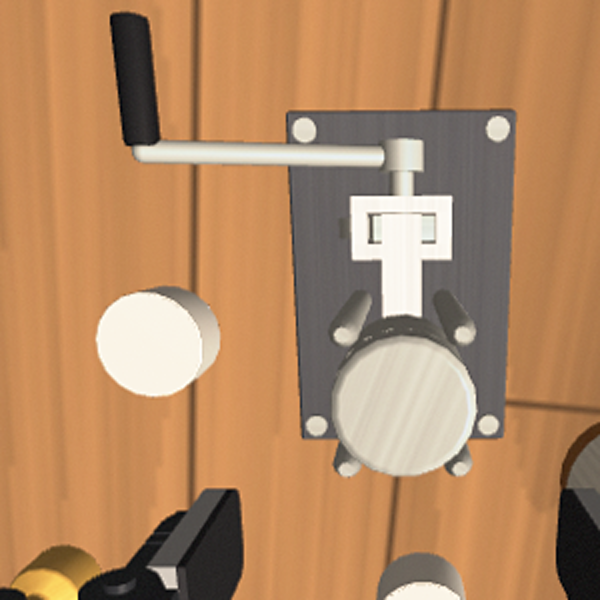

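The lid sits squarely between the four post tips, at crop (403,404). The handle runs from crop (130,15) to (145,143), and the predicted grip point at image (188,38) lies on its axis. Next I'll move onto the handle.

```bash
python3 -m crank '[{"hand":0.7,"x":0.13,"y":-0.114,"z":0,"rx":0,"ry":0,"rz":0},{"hand":0.7,"x":0.26,"y":-0.229,"z":0.05,"rx":0,"ry":0,"rz":0},{"hand":0.7,"x":0.26,"y":-0.229,"z":0.15,"rx":0,"ry":0,"rz":0},{"hand":0.7,"x":0.26,"y":-0.229,"z":0.224,"rx":0,"ry":0,"rz":0},{"hand":0.7,"x":0.26,"y":-0.229,"z":0.224,"rx":0,"ry":0,"rz":0},{"hand":0.7,"x":0.26,"y":-0.229,"z":0.224,"rx":0,"ry":0,"rz":0},{"hand":0.7,"x":0.26,"y":-0.229,"z":0.224,"rx":0,"ry":0,"rz":0},{"hand":0.7,"x":0.26,"y":-0.229,"z":0.224,"rx":0,"ry":0,"rz":0}]'; python3 - <<'E'
from h import *
snap("wrist");c,im=snap("wrist","w_h")
m=(im.max(2)<60).astype(np.uint8);m[255:]=0;n,l,st,ce=cv2.connectedComponentsWithStats(m)
for i in range(1,n):
    if st[i,4]>300: print(st[i],ce[i].round(1),ray(c,ce[i],.062).round(4))
print(togo([.5108,.1562,.060],95.5))
E
```

```text
clock: 19.68
eef_pos: [0.5134, 0.1557, 0.1327]
ee_rot: [179.8, -0.0, 95.4]
contact_force: [-0.5, -0.8, -0.0]
gripper_width: 0.0597
finger_force: 0.0
[ 302  183   25   72 1396] [312.7 219.7] [0.5087 0.1564 0.062 ]
{'x': np.float64(0.0013), 'y': np.float64(-0.0039), 'z': np.float64(0.1443), 'rx': np.float64(0.0005), 'ry': np.float64(-0.0), 'rz': np.float64(-0.0004)}
```

```bash
python3 -m crank '[{"hand":0.7,"x":0.001,"y":-0.006,"z":0.07,"rx":0,"ry":0,"rz":0},{"hand":0.7,"x":0.001,"y":-0.006,"z":0.12,"rx":0,"ry":0,"rz":0},{"hand":0.7,"x":0.001,"y":-0.006,"z":0.144,"rx":0,"ry":0,"rz":0},{"hand":0.7,"x":0.001,"y":-0.006,"z":0.144,"rx":0,"ry":0,"rz":0},{"hand":0.7,"x":0.001,"y":-0.006,"z":0.144,"rx":0,"ry":0,"rz":0}]';python3 -m crank '[{"hand":0,"x":0,"y":0,"z":0,"rx":0,"ry":0,"rz":0},{"hand":0,"x":0,"y":0,"z":0,"rx":0,"ry":0,"rz":0},{"hand":0,"x":0,"y":0,"z":0,"rx":0,"ry":0,"rz":0},{"hand":0,"x":0,"y":0,"z":0,"rx":0,"ry":0,"rz":0},{"hand":0,"x":0,"y":0,"z":0,"rx":0,"ry":0,"rz":0},{"hand":0,"x":0,"y":0,"z":0,"rx":0,"ry":0,"rz":0},{"hand":0,"x":0,"y":0,"z":0,"rx":0,"ry":0,"rz":0}]' 20; python3 - <<'E'
import numpy as np
a0=np.radians(90)-1.3
for th in np.arange(0,1.31,.1625):
    a=1.3-th; print(th.round(3),"y",round((.12*np.sin(1.3)-.12*np.sin(a))/.5,4),"z",round(-(.12*np.cos(a)-.12*np.cos(1.3))/.5,4))
E
```

```text
clock: 20.4
eef_pos: [0.5097, 0.1563, 0.0602]
ee_rot: [179.9, -0.0, 95.5]
contact_force: [-0.1, 0.9, 0.5]
gripper_width: 0.0599
finger_force: 0.0
clock: 21.28
eef_pos: [0.5096, 0.1563, 0.0596]
ee_rot: [179.9, -0.0, 95.5]
contact_force: [3.2, 0.3, 2.1]
gripper_width: 0.0151
finger_force: 20.6
0.0 y 0.0 z -0.0
0.162 y 0.0134 z -0.0366
0.325 y 0.0326 z -0.0705
0.488 y 0.057 z -0.1008
0.65 y 0.086 z -0.1269
0.812 y 0.1188 z -0.1478
0.975 y 0.1546 z -0.1632
1.138 y 0.1924 z -0.1726
1.3 y 0.2313 z -0.1758
```

```bash
python3 -m crank '[{"hand":0,"x":0,"y":0.006,"z":-0.0186,"rx":0,"ry":0,"rz":0},{"hand":0,"x":0,"y":0.0134,"z":-0.0366,"rx":0,"ry":0,"rz":0},{"hand":0,"x":0,"y":0.0224,"z":-0.054,"rx":0,"ry":0,"rz":0},{"hand":0,"x":0,"y":0.0326,"z":-0.0705,"rx":0,"ry":0,"rz":0},{"hand":0,"x":0,"y":0.0442,"z":-0.086,"rx":0,"ry":0,"rz":0},{"hand":0,"x":0,"y":0.057,"z":-0.1008,"rx":0,"ry":0,"rz":0},{"hand":0,"x":0,"y":0.057,"z":-0.1008,"rx":0,"ry":0,"rz":0},{"hand":0,"x":0,"y":0.057,"z":-0.1008,"rx":0,"ry":0,"rz":0}]'
```

```text
clock: 22.28
eef_pos: [0.5346, 0.1588, 0.1098]
ee_rot: [-179.7, -0.0, 95.5]
contact_force: [-7.1, 1.7, 1.3]
gripper_width: 0.0153
finger_force: 20.1
```

```bash
python3 -m crank '[{"hand":0,"x":0,"y":0.014,"z":-0.0135,"rx":0,"ry":0,"rz":0},{"hand":0,"x":0,"y":0.029,"z":-0.0261,"rx":0,"ry":0,"rz":0},{"hand":0,"x":0,"y":0.045,"z":-0.037,"rx":0,"ry":0,"rz":0},{"hand":0,"x":0,"y":0.0618,"z":-0.047,"rx":0,"ry":0,"rz":0},{"hand":0,"x":0,"y":0.0795,"z":-0.055,"rx":0,"ry":0,"rz":0},{"hand":0,"x":0,"y":0.0976,"z":-0.0624,"rx":0,"ry":0,"rz":0},{"hand":0,"x":0,"y":0.0976,"z":-0.0624,"rx":0,"ry":0,"rz":0}]';python3 -m crank '[{"hand":0,"x":0,"y":0.019,"z":-0.005,"rx":0,"ry":0,"rz":0},{"hand":0,"x":0,"y":0.038,"z":-0.0094,"rx":0,"ry":0,"rz":0},{"hand":0,"x":0,"y":0.057,"z":-0.0116,"rx":0,"ry":0,"rz":0},{"hand":0,"x":0,"y":0.0767,"z":-0.0126,"rx":0,"ry":0,"rz":0},{"hand":0,"x":0,"y":0.0767,"z":-0.0126,"rx":0,"ry":0,"rz":0},{"hand":0,"x":0,"y":0.0767,"z":-0.0126,"rx":0,"ry":0,"rz":0}]'; python3 - <<'E'
from h import *
snap("wrist","w_end");c,im=snap("scene","s_end");p,r=pose();print(p,env.state()["contact_force"])
q=(p-[.6247,.1674,.028]);print("angle",1.3+np.arctan2(q[:2]@[np.cos(.096),np.sin(.096)],q[2]))
u=proj(c,[.632,.1,.12]).astype(int);print(u)
snap("top","t_end")
a=cv2.resize(im[max(0,u[1]-70):u[1]+70,u[0]-95:u[0]+95],None,fx=4,fy=4,interpolation=cv2.INTER_CUBIC);cv2.imwrite("pics/c6.png",a)
E
```

```text
clock: 23.15
eef_pos: [0.5844, 0.1639, 0.1439]
ee_rot: [-179.9, -0.0, 95.5]
contact_force: [-11.4, 0.2, 16.7]
gripper_width: 0.0153
finger_force: 21.7
clock: 23.9
eef_pos: [0.6237, 0.1678, 0.1487]
ee_rot: [180.0, -0.1, 95.5]
contact_force: [-5.5, 2.2, 5.6]
gripper_width: 0.0152
finger_force: 21.7
[0.62363577 0.16779547 0.1486902 ] [-4.88519967  2.05169136  5.18105404]
angle 1.2915369973106479
[373 205]
```

View pics/c6.png

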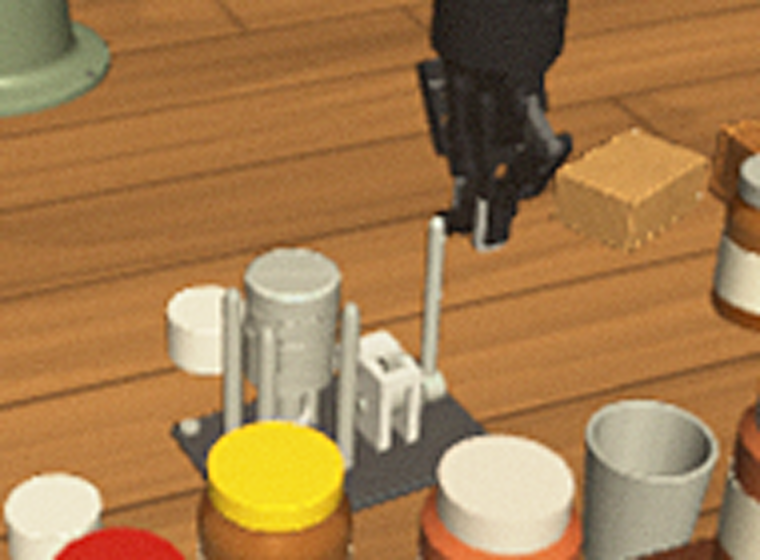

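The lever stands upright at about 1.28 to 1.29 rad. The stack is straight and lifted, and the gripper is holding the handle. I'll hold briefly, then hand in.

```bash
python3 -m crank '[{"hand":0,"x":0,"y":0.001,"z":0,"rx":0,"ry":0,"rz":0},{"hand":0,"x":0,"y":0.001,"z":0,"rx":0,"ry":0,"rz":0},{"hand":0,"x":0,"y":0.001,"z":0,"rx":0,"ry":0,"rz":0},{"hand":0,"x":0,"y":0.001,"z":0,"rx":0,"ry":0,"rz":0},{"hand":0,"x":0,"y":0.001,"z":0,"rx":0,"ry":0,"rz":0},{"hand":0,"x":0,"y":0.001,"z":0,"rx":0,"ry":0,"rz":0},{"hand":0,"x":0,"y":0.001,"z":0,"rx":0,"ry":0,"rz":0},{"hand":0,"x":0,"y":0.001,"z":0,"rx":0,"ry":0,"rz":0}]'; python3 -c "
from plant import env
print(env.sign_off())"
```

```text
clock: 25.05
eef_pos: [0.6239, 0.1678, 0.1487]
ee_rot: [-180.0, -0.1, 95.5]
contact_force: [-4.5, 3.1, 5.9]
gripper_width: 0.0155
finger_force: 21.8
the job is handed in; nothing more can be done
None
```

I set the sifter and then the lid squarely on the tin, swung the lever straight up (about 1.29 rad by my estimate) and handed in at 25 s with the gripper still holding the handle; no verdict came back.

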